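# Fit the sander's idler roller and its retaining clip

### The arm

A 6-joint arm with a two-finger parallel gripper is mounted at the origin on the work surface. World frame = base frame: x ahead of the robot, y to its left, z up, the work surface at z = 0. Lengths are in m, angles in rad, forces in N, time in s.
With the tool pointing down it reaches from about 0.35 to 0.975 m from the base axis. Payload 4.9 kg.
Tool frame: the origin (TCP) lies at the very end of the fingers, on their centre line; the grasp point (between the pads) lies 19 mm behind it; z points along the fingers, y is the line along which they close (so a half turn about z gives the same grasp; the last joint's range is limited). The gripper opens to 85 mm and grips with 20 to 120 N. Pads are 22 mm wide; open, the fingers measure 114 mm over their backs; the gripper's body (76 mm by 85 mm) begins 54 mm behind the grasp point. The pads swing forward as they close: fully open they stand 13 mm farther back than shut.
Start: joints at [-1.244, 0.053, 1.613, -0, 1.476, -0.119], TCP at [0.269, -0.564, 0.231] pointing down, gripper open.
Joint ranges: [-3.01, 3.01], [-1.01, 2.22], [0.06, 2.58], [-1.02, 4.17], [0.09, 2.62], [-3.14, 3.14]. Speed limits (rad/s): [2.57, 2.57, 3.14, 3.14, 3.14, 3.14].

### API

Orientations are given as a unit quaternion [w, x, y, z].
In Python, from plant import manip gives the robot as it stands.
- The arm moves only by the tool play_rows, never from a script. Its argument "series" is a list that holds one entry, the list of rows, each a list of 7 numbers: the shift along the world's x, y, z in m, then the turn, a rotation vector about the world's x, y, z in degrees, then the opening, from 0 (shut) to 1 (fully open). In form: [[[dx, dy, dz, rx, ry, rz, grip], ...]]. A call has 1 to 10 rows; each row shifts and turns the commanded pose from where the row before left it; what a row does not reach is not made up. A row lasts 1/10 s, in which the tool goes at most 50 mm and 8.59 degrees, less where a joint would pass 70% of its speed; a pose out of reach is approached as far as the arm can. A call with a gripper value outside its range is refused whole. The fingers move at their own pace and stop on an object; the grip force is fixed at half the most. Time passes only in rows, so rows that do not move let the fingers close. It gives the time, the measured TCP pose, the force, the opening and the grip force at its end, in the units of the state.
- manip.state(): the state, without advancing time (a new reading comes with each control period).
- manip.grab_frame(name): name is "scene" or "top"; returns a dict with "frame" (384x512x3 uint8, blue, green, red), "mtx" (3x3 intrinsics, pixels), "R" (3x3) and "t" (3): a world point X has camera coordinates R X + t. Camera axes: x right, y down, z forward; pixel columns grow to the right and rows downward; lengths in m; the calibration is good to about 2 mm. A picture is of the moment at which its call begins. There is no depth.
- manip.job_done(): hands the job in; it is judged then, once.
The state is a dict: "time": time; "joint_pos": joint angles; "joint_vel": joint speeds; "joint_efforts": joint torques, N m; "tool_pos": TCP position; "tool_rot": TCP orientation; "contact_force": force on the tool from outside, world axes, zero at the start; "ft_torque": the same for the moment, N m; "gripper_width": opening from 0.0 (shut) to 1.0 (fully open); "grasp_force": force on a finger pad.
Only numpy, scipy, OpenCV 4.12 (cv2) and the standard library are available. Lean on these libraries where they do the work, as an engineer would, in place of code of your own. Each camera call takes 0.05 s, during which the arm holds its last target. There are 200 camera calls.

### The job

Fit the loose idler roller over the upright spindle on the bench bracket until it rests on the bracket's boss, then press the spring clip sideways into the groove under the spindle's head, above the roller, until it snaps fully home. Push firmly but never ram roller or clip against the spindle, and leave the other things on the bench where they are.

Things in the scene. Friction and masses are not known exactly. Their poses are not given: they have to be found in the camera images.
- bracket: Grey steel plate, 120 x 90 x 12 mm, bolted to the bench; at its centre a round boss, 34 mm across, its top 20 mm above the bench (the roller rests on it), and out of it an upright spindle. Origin: at bench height on the spindle's axis, z up. The spindle is screwed up or down and locked: its height is not in this pose and must be found by touch or by eye.
- spindle_axis (a point): Point on the spindle's axis at the boss's top. The spindle's flat tip (13 mm across) is 79.5 to 101.5 mm above the bench, different each time. Measured down from the tip: bevel to 20 mm diameter at 3.6 mm; 20 mm head to 15.6 mm; groove of 14 mm diameter from 15.6 to 23 mm; below it 20 mm shaft again. Pressing on it with under 25 N does not shift it.
- roller: Aluminium idler roller, a thick tube standing upright: 60 mm outside diameter, 36 mm tall, bore 23 mm, 190 to 310 g. Origin: on its axis at its underside, z up. Grip it across its outside from above. Over 40 N against the spindle or boss marks it. Seated, its top is 0.5 to 22.5 mm below the groove (the slack is taken up later).
- clip: Open steel spring clip lying flat, 5 mm thick, 64 g. Origin: centre of its round seat (the spindle's axis belongs there), at the underside; +x points out of the open mouth, z up. Two sprung arms, 26 mm over their outsides, 15.6 mm apart inside, reach x = +8 mm; round lips at x = +4.5 mm narrow the mouth to 11 mm. A solid web fills x = -22 to -7.4 mm, 14+ mm wide.
- clip_tab (a point): Top centre of the clip's black upright grip tab, 30 mm behind the seat's centre (x = -30) and 30 mm above the underside. The tab is 16 mm long (along x), 12 mm thick (along y); grip it across the 12 mm from above.
- clip_mouth (a point): Middle of the clip's mouth, between the lips. Held flat at the groove's height (1.2 mm of play above and below) and pushed mouth first, from any side, it needs some 5 to 11 N to snap past the lips; then the push drops, and rises hard when the web meets the groove's core. Over 25 N against the spindle marks it.
- screwdriver: Screwdriver lying on the bench; leave it.
- wrench: Steel spanner lying flat; leave it.
- brush: Bench brush lying flat; leave it.
- spacer: Plain steel ring, 48 mm across, 10 mm high, no opening in its rim; a spare, leave it. Origin: centre of its underside.
- glue: White bottle, 56 mm across, 160 mm tall; leave it. Origin: centre of its underside.
- jar: Lidded glass jar, 68 mm across, 80 mm tall; leave it. Origin: centre of its underside.
- offcut: Wood offcut 60 x 150 x 19 mm; leave it. Origin: centre of its underside.
- tape: Tape measure, 55 x 34 x 55 mm, standing; leave it. Origin: centre of its underside.
Mind the look-alikes: they are no part of the job. Several things look just like the roller: the one meant starts farthest to the robot's right.

How it is judged:
On the way, in this order (a step that is already met when the one before it is completed fails the run):
1. the roller is over the spindle and rests on the boss (horizontal distance between roller and bracket below 0.0035 m and z of roller in the frame of bracket below 0.0225 m and angle between roller's own z axis and vertical below 0.06 rad and contact force between roller and bracket above 0.8 N), for 0.2 s.
2. the clip is fully home in the groove above the roller (horizontal distance between clip and bracket below 0.0025 m and z of clip in the frame of roller between 0.035 and 0.0625 m and angle between clip's own z axis and vertical below 0.2 rad), for 0.2 s.
At the end, for the whole second after the job is handed in: Roller on the boss: axis within 3.5 mm of the spindle's, underside at most 22.5 mm above the bench, tilt under 0.06 rad. Clip in the groove: seat centre within 2.5 mm of the spindle's axis, underside 35 to 62.5 mm above the roller's, tilt under 0.2 rad. Both at rest (all of step 2 and horizontal distance between roller and bracket below 0.0035 m and z of roller in the frame of bracket below 0.0225 m and angle between roller's own z axis and vertical below 0.06 rad and linear speed of each of clip, roller below 0.02 m/s); the robot touches nothing.
It fails at once if the clip is pushed against the spindle with more than 25 N (contact force between clip and bracket above 25 N).
It fails at once if the roller is pressed against the spindle or its flange with more than 40 N (contact force between roller and bracket above 40 N).
It fails at once if another thing on the bench is moved by more than 30 mm (distance of any of screwdriver, wrench, brush, spacer, glue, jar, offcut, tape from where it was at the start of the episode above 0.03 m).
It also fails if it takes over 72 s, if anything falls off the work surface, if the arm or the gripper's body presses on something with over 40 N, if the wrist force passes 120 N, or if a joint passes its speed limit or range.

## Working session

There is one attempt and no reset: what is moved stays moved. The work goes in short steps, Python scripts to look and compute and a tool call to move; the robot and the scene stay as the last step left them, time stands still between calls to the robot, and variables do not carry over. Pictures are saved under pics/ and viewed, at most 10 in all, crops included, and the job is handed in when it is done.

Besides the shell and the picture viewer there is one more tool, called by a JSON object that holds its "api" and its "payload". play_rows: Moves the arm, as the interface text tells. Its arguments: {"type":"object","properties":{"series":{"type":"array"}},"required":["series"]}

```bash
mkdir -p pics; cat > h.py <<'E'
import numpy as np, cv2
from plant import manip
def cam(n, save=None):
    f=manip.grab_frame(n)
    if save: cv2.imwrite('pics/'+save,f['frame']); np.savez('pics/'+save+'.npz',**{k:np.asarray(f[k]) for k in('frame','mtx','R','t')})
    return f
def load(s): return dict(np.load('pics/'+s+'.npz'))
def ray(f,uv):
    R=np.array(f['R']);C=-R.T@np.array(f['t']).ravel();d=R.T@np.linalg.inv(f['mtx'])@np.array([*uv,1.]);return C,d
def onz(f,uv,z):
    C,d=ray(f,uv);return C+d*(z-C[2])/d[2]
def proj(f,X):
    p=f['mtx']@(np.array(f['R'])@np.array(X)+np.array(f['t']).ravel());return p[:2]/p[2]
def tri(f1,a,f2,b):
    A=np.zeros((3,3));B=np.zeros(3)
    for f,u in((f1,a),(f2,b)):
        C,d=ray(f,u);d/=np.linalg.norm(d);P=np.eye(3)-np.outer(d,d);A+=P;B+=P@C
    return np.linalg.solve(A,B)
E
python3 - <<'E'
from h import *
for n in('scene','top'):
    f=cam(n,n+'0.png'); print(n,-np.array(f['R']).T@np.array(f['t']).ravel(),np.array(f['R'])[2])
a=[cv2.imread(f'pics/{n}0.png') for n in('scene','top')]
print(manip.state())
E
```

```text
scene [1.05301108 0.13602921 0.74838282] [-0.571089   -0.12130628 -0.81187569]
top [0.45344669 0.01642008 1.21569768] [ 0.07839086 -0.00868922 -0.99688483]
{'time': 0.1, 'joint_pos': array([-1.24397662e+00,  5.33041601e-02,  1.61418710e+00,  2.97856718e-07,
        1.47599084e+00, -1.19006056e-01]), 'joint_vel': array([-3.26498347e-05, -1.22827522e-03, -2.96206739e-03,  8.94826874e-05,
       -2.31141805e-05, -2.75598737e-04]), 'joint_efforts': array([ 1.25923165e-03, -3.94901991e+01, -3.71362889e+01, -4.71004842e-05,
        3.94559975e-03,  1.15732757e-06]), 'tool_pos': array([ 0.26931336, -0.56336319,  0.23015953]), 'tool_rot': array([-9.39645133e-04,  9.75257201e-01,  2.21071255e-01, -9.78393954e-05]), 'contact_force': array([ 0.75650387, -0.28477835, -1.23231146]), 'ft_torque': array([ 0.04193029, -0.00627164,  0.02049884]), 'grasp_force': 0.0, 'gripper_width': 1.0007516930844291}
```

View pics/scene0.png

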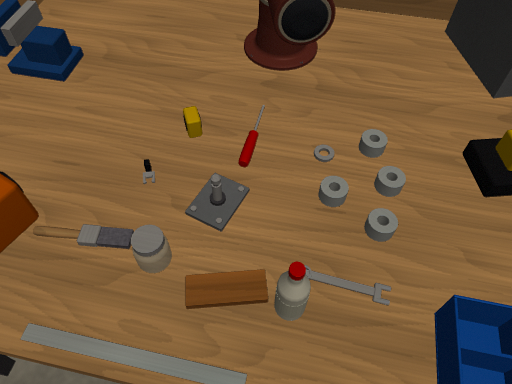

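View pics/top0.png

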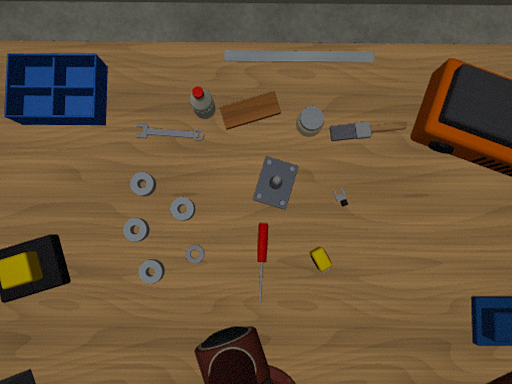

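The top view shows four roller-like tubes at (143,184), (182,209), (136,230) and (151,272), and the spacer at (195,254). The bracket is at (276,182) and the clip at (341,198) with its black tab at (344,202). Robot right is −y, which is image right, so the roller at (182,209) fits (scene (334,191)). I'll compute positions and check in an enlarged crop.

```bash
python3 - <<'E'
from h import *
T=load('top0.png');S=load('scene0.png')
for uv in[(143,184),(182,209),(136,230),(151,272)]: print('roller',uv,onz(T,uv,.036).round(4))
g=cv2.cvtColor(T['frame'],cv2.COLOR_BGR2HSV)
m=((g[...,1]<60)&(g[...,2]>90)).astype(np.uint8)
c,_=cv2.findContours(m[170:290,110:230],cv2.RETR_EXTERNAL,cv2.CHAIN_APPROX_NONE)
for k in c:
    if cv2.contourArea(k)>100:
        (x,y),r=cv2.minEnclosingCircle(k); print('c',x+110,y+170,r,onz(T,(x+110,y+170),.036).round(4))
for n,f in(('T',T),('S',S)):
    print(n,'px/m',np.linalg.norm(proj(f,[.55,.0,.05])-proj(f,[.55,.01,.05]))*100)
t=T['frame'];s=S['frame']
def crop(i,x,y,w,h,W,H): return cv2.resize(i[y:y+h,x:x+w],(W,H),interpolation=cv2.INTER_CUBIC)
a=np.hstack([crop(t,110,165,110,80,400,290),crop(t,245,145,110,80,400,290)])
b=np.hstack([crop(s,300,130,110,80,400,290),crop(s,135,145,110,80,400,290)])
cv2.imwrite('pics/crop.png',np.vstack([a,b]))
E
```

```text
roller (143, 184) [0.562  0.2998 0.036 ]
roller (182, 209) [0.4991 0.2    0.036 ]
roller (136, 230) [0.4457 0.3146 0.036 ]
roller (151, 272) [0.3412 0.2746 0.036 ]
c 149.9000015258789 271.5 11.910598754882812 [0.3424 0.2774 0.036 ]
c 194.43617248535156 253.52659606933594 9.2415132522583 [0.3875 0.1668 0.036 ]
c 134.3645839691162 229.27083206176758 11.842731475830078 [0.4475 0.3188 0.036 ]
c 181.65673828125 208.29623794555664 11.780693054199219 [0.5009 0.2009 0.036 ]
c 141.0 183.0 11.70479965209961 [0.5645 0.305  0.036 ]
T px/m 398.39662814245804
S px/m 477.92969941156275
```

View pics/crop.png

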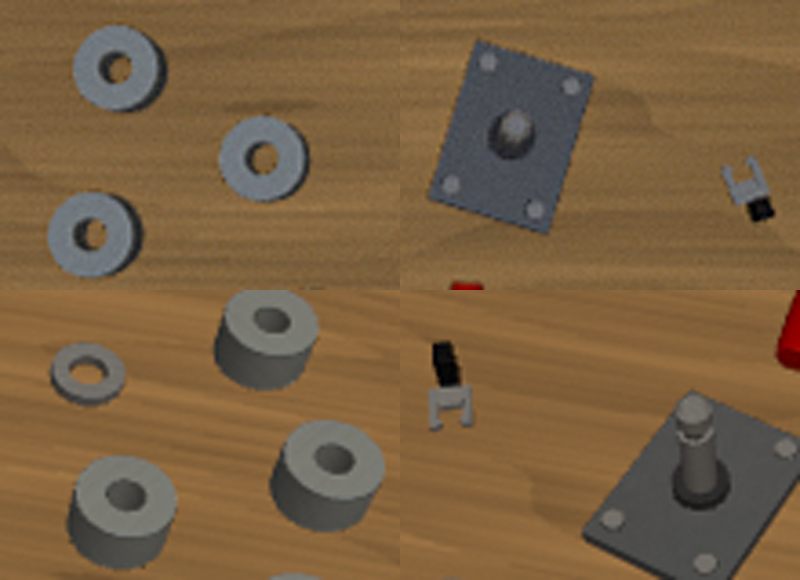

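The crops confirm that the roller at top (182,209) / scene (334,191) is the one farthest right (y ≈ 0.20; the next is 0.27). The spindle tip shows at top ≈(277,178), and the clip with its black tab at top ≈(344,202), its mouth pointing away from the robot.

```bash
python3 - <<'E'
from h import *
T=load('top0.png');S=load('scene0.png')
tp=lambda x,y:((x+.5)*110/400+245-.5-(400*110/400),(y+.5)*80/290+145-.5)
sp=lambda x,y:((x-400+.5)*110/400+135-.5,(y-290+.5)*80/290+145-.5)
print('tip',tri(T,tp(517,121),S,sp(693,404)).round(4))
print('plate',onz(T,tp(512.5,136),.012).round(4))
print('plateS-like boss',onz(S,sp(701,484),.02).round(4))
for n,f,o in(('T',T,(320,180,40,35)),('S',S,(135,150,30,40))):
    x,y,w,h=o;i=f['frame'][y:y+h,x:x+w];g=cv2.cvtColor(i,cv2.COLOR_BGR2HSV)
    k=(i.max(2)<45).astype(np.uint8); gr=((g[...,1]<70)&(i.max(2)>80)).astype(np.uint8)
    for nm,m,z in(('black',k,.025),('grey',gr,.005)):
        p=cv2.findNonZero(m)
        if p is None: continue
        p=p.reshape(-1,2)+[x,y]; r=cv2.minAreaRect(p.astype(np.float32))
        print(n,nm,len(p),p.mean(0),onz(f,p.mean(0),z).round(4),'rect',r,onz(f,r[0],z).round(4))
W=[onz(T,tp(*q),.005)[:2].round(4) for q in((727,172),(754,160),(735,203),(768,187))];print(W)
t=onz(T,tp(740,166),.005)-onz(T,tp(760,208),.025);print('yaw clip',np.degrees(np.arctan2(t[1],t[0])))
E
```

```text
tip [ 0.5728 -0.0359  0.0929]
plate [ 0.5709 -0.0376  0.012 ]
plateS-like boss [ 0.5748 -0.0341  0.02  ]
T black 31 [343.74193548 202.35483871] [ 0.5186 -0.2118  0.025 ] rect ((343.7941589355469, 202.17649841308594), (5.093247413635254, 5.820855140686035), 75.96376037597656) [ 0.519 -0.212  0.025]
T grey 85 [339.83529412 195.17647059] [ 0.5384 -0.2056  0.005 ] rect ((339.4310302734375, 194.3275909423828), (10.956024169921875, 10.21324348449707), 68.19859313964844) [ 0.5406 -0.2046  0.005 ]
S black 64 [146.921875 165.328125] [ 0.5263 -0.2077  0.025 ] rect ((146.90000915527344, 165.1999969482422), (11.700427055358887, 5.375871658325195), 71.56504821777344) [ 0.5259 -0.2079  0.025 ]
S grey 96 [148.60416667 175.96875   ] [ 0.5398 -0.2028  0.005 ] rect ((148.5, 177.0), (12.0, 11.0), 90.0) [ 0.5426 -0.202   0.005 ]
[array([ 0.5464, -0.1919]), array([ 0.5552, -0.2114]), array([ 0.5241, -0.1975]), array([ 0.5357, -0.2213])]
yaw clip 18.13713995093984
```

{"api": "play_rows", "payload": {"series": [[[0.024,0.042,-0.004,0,0,0,0],[0.024,0.042,-0.004,0,0,0,0],[0.024,0.042,-0.004,0,0,0,0],[0.024,0.042,-0.004,0,0,0,0],[0.024,0.042,-0.004,0,0,0,0],[0.024,0.042,-0.004,0,0,0,0],[0.024,0.042,-0.004,0,0,0,0],[0.024,0.042,-0.004,0,0,0,0],[0.024,0.042,-0.004,0,0,0,0],[0.024,0.042,-0.004,0,0,0,0]]]}}

```text
time: 1.1
tool_pos: [0.5098, -0.1419, 0.1908]
tool_rot: [-0.0, 0.975, 0.221, -0.0]
contact_force: [0.8, -1.2, 0.3]
gripper_width: 0.001
grasp_force: 0.0
```

{"api": "play_rows", "payload": {"series": [[[0.022,0.038,-0.02,0,0,0,0],[0.022,0.038,-0.02,0,0,0,0],[0.02,0.031,-0.02,0,0,0,0],[0,0,-0.02,0,0,0,0],[0,0,0,0,0,0,0],[0,0,0,0,0,0,0],[0,0,0,0,0,0,0]]]}}

```text
time: 1.8
tool_pos: [0.574, -0.0377, 0.1126]
tool_rot: [0.0, 0.975, 0.221, 0.001]
contact_force: [0.4, -0.6, 0.2]
gripper_width: 0.005
grasp_force: 0.0
```

{"api": "play_rows", "payload": {"series": [[[0,0.001,-0.007,0,0,0,0],[0,0,-0.006,0,0,0,0],[0,0,0,0,0,0,0],[0,0,-0.001,0,0,0,0],[0,0,-0.001,0,0,0,0],[0,0,-0.001,0,0,0,0],[0,0,0,0,0,0,0]]]}}

```text
time: 2.5
tool_pos: [0.5734, -0.0359, 0.0952]
tool_rot: [-0.0, 0.975, 0.221, -0.0]
contact_force: [0.0, 0.3, 0.2]
gripper_width: 0.0
grasp_force: 0.0
```

{"api": "play_rows", "payload": {"series": [[[0,0,-0.001,0,0,0,0],[0,0,-0.001,0,0,0,0],[0,0,0,0,0,0,0]]]}}

```text
time: 2.8
tool_pos: [0.5734, -0.0359, 0.0931]
tool_rot: [-0.0, 0.975, 0.221, -0.0]
contact_force: [-0.1, 0.1, -0.1]
gripper_width: 0.0
grasp_force: 0.0
```

{"api": "play_rows", "payload": {"series": [[[0,0,-0.0007,0,0,0,0],[0,0,0,0,0,0,0]]]}}

```text
time: 3.0
tool_pos: [0.5734, -0.0359, 0.0925]
tool_rot: [-0.0, 0.975, 0.221, -0.0]
contact_force: [-0.3, -0.5, -0.2]
gripper_width: 0.001
grasp_force: 0.0
```

{"api": "play_rows", "payload": {"series": [[[0,0,-0.0007,0,0,0,0],[0,0,0,0,0,0,0]]]}}

```text
time: 3.2
tool_pos: [0.5734, -0.0359, 0.0918]
tool_rot: [-0.0, 0.975, 0.221, -0.0]
contact_force: [-0.3, 0.3, 0.4]
gripper_width: 0.002
grasp_force: 0.0
```

{"api": "play_rows", "payload": {"series": [[[0,0,-0.0007,0,0,0,0],[0,0,0,0,0,0,0]]]}}

```text
time: 3.4
tool_pos: [0.5735, -0.0359, 0.0913]
tool_rot: [0.0, 0.975, 0.221, 0.0]
contact_force: [-0.1, 0.6, 0.4]
gripper_width: -0.0
grasp_force: 0.0
```

{"api": "play_rows", "payload": {"series": [[[0,0,-0.0007,0,0,0,0],[0,0,0,0,0,0,0]]]}}

```text
time: 3.6
tool_pos: [0.5736, -0.0359, 0.0912]
tool_rot: [0.0, 0.975, 0.221, 0.0]
contact_force: [-2.0, 0.3, 4.2]
gripper_width: 0.001
grasp_force: 2.2
```

{"api": "play_rows", "payload": {"series": [[[0,0,-0.0007,0,0,0,0],[0,0,0,0,0,0,0]]]}}

```text
time: 3.8
tool_pos: [0.5737, -0.0359, 0.0911]
tool_rot: [0.0, 0.975, 0.221, -0.0]
contact_force: [-3.7, 0.3, 7.5]
gripper_width: 0.001
grasp_force: 4.0
```

{"api": "play_rows", "payload": {"series": [[[0,0,-0.0007,0,0,0,0],[0,0,0,0,0,0,0]]]}}

```text
time: 4.0
tool_pos: [0.5737, -0.0359, 0.0911]
tool_rot: [0.0, 0.975, 0.221, -0.0]
contact_force: [-6.0, 0.9, 11.0]
gripper_width: -0.001
grasp_force: 5.6
```

{"api": "play_rows", "payload": {"series": [[[0,0,0.03,0,0,0,0],[-0.0123,0.0393,0.02,0,0,0,1],[-0.0123,0.0393,0,0,0,0,1],[-0.0123,0.0393,0,0,0,0,1],[-0.0123,0.0393,0,0,0,0,1],[-0.0123,0.0393,0,0,0,0,1],[-0.0123,0.0393,-0.02,0,0,0,1],[0,0,-0.03,0,0,0,1],[0,0,0,0,0,0,1],[0,0,0,0,0,0,1]]]}}

```text
time: 5.0
tool_pos: [0.4992, 0.1996, 0.0886]
tool_rot: [0.0, 0.975, 0.221, -0.001]
contact_force: [-0.0, 0.3, -0.1]
gripper_width: 0.996
grasp_force: 0.0
```

```bash
python3 - <<'E'
from h import *
f=cam('scene','s1.png');s=f['frame']
print(manip.state()['tool_pos'],manip.state()['gripper_width'], proj(f,[.5,.2,.036]))
cv2.imwrite('pics/s1c.png',cv2.resize(s[90:240,250:450],(800,600),interpolation=cv2.INTER_CUBIC))
E
```

```text
[0.50035113 0.19953332 0.08987501] 1.0012566618827243 [333.55622959 184.98501145]
```

View pics/s1c.png

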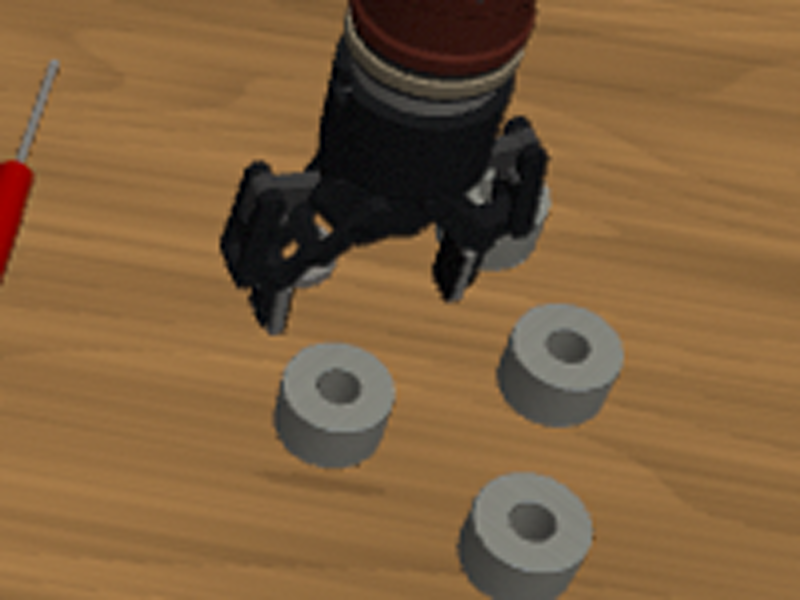

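The gripper is above the chosen roller (bore at crop (338,387), predicted (334,380)), clear of its neighbours. Next I lower, squeeze, open, turn 90° and squeeze again to centre it.

{"api": "play_rows", "payload": {"series": [[[0.002,0.001,-0.03,0,0,0,1],[0,0,-0.03,0,0,0,1],[0,0,-0.018,0,0,0,1],[0,0,0,0,0,0,0.5],[0,0,0,0,0,0,0.5],[0,0,0,0,0,0,0.5],[0,0,0,0,0,0,0.5],[0,0,0,0,0,0,0.5],[0,0,0,0,0,0,0.5]]]}}

```text
time: 5.95
tool_pos: [0.5037, 0.201, 0.0133]
tool_rot: [0.0, 0.975, 0.221, 0.002]
contact_force: [0.5, -2.3, 6.3]
gripper_width: 0.681
grasp_force: 65.3
```

{"api": "play_rows", "payload": {"series": [[[0,0,0,0,0,0,1],[0,0,0,0,0,0,1],[0,0,0,0,0,8.5,1],[0,0,0,0,0,8.5,1],[0,0,0,0,0,8.5,1],[0,0,0,0,0,8.5,1],[0,0,0,0,0,8.5,1],[0,0,0,0,0,8.5,1],[0,0,0,0,0,8.5,1],[0,0,0,0,0,8.5,1]]]}}

```text
time: 6.95
tool_pos: [0.501, 0.2009, 0.0106]
tool_rot: [-0.0, 0.683, 0.731, -0.0]
contact_force: [-0.3, 0.3, 0.3]
gripper_width: 1.002
grasp_force: 0.0
```

{"api": "play_rows", "payload": {"series": [[[0,0,0,0,0,8.5,1],[0,0,0,0,0,8.5,1],[0,0,0,0,0,5,1],[0,0,0,0,0,0,0.5],[0,0,0,0,0,0,0.5],[0,0,0,0,0,0,0.5],[0,0,0,0,0,0,0.5],[0,0,0,0,0,0,0.5]]]}}

```text
time: 7.75
tool_pos: [0.5018, 0.201, 0.0114]
tool_rot: [-0.0, 0.534, 0.846, 0.0]
contact_force: [-1.0, -0.4, 4.7]
gripper_width: 0.674
grasp_force: 65.1
```

{"api": "play_rows", "payload": {"series": [[[0,0,0,0,0,0,0.5],[0,0,0.03,0,0,0,0.5],[0,0,0.045,0,0,0,0.5],[0,0,0.045,0,0,0,0.5],[0,0,0,0,0,0,0.5],[0,0,0,0,0,0,0.5]]]}}

```text
time: 8.35
tool_pos: [0.5019, 0.2009, 0.1313]
tool_rot: [0.0, 0.533, 0.846, 0.0]
contact_force: [-0.4, -0.8, -3.0]
gripper_width: 0.671
grasp_force: 66.1
```

{"api": "play_rows", "payload": {"series": [[[0.0118,-0.0395,0,0,0,0,0.5],[0.0118,-0.0395,0,0,0,0,0.5],[0.0118,-0.0395,0,0,0,0,0.5],[0.0118,-0.0395,0,0,0,0,0.5],[0.0118,-0.0395,0,0,0,0,0.5],[0.0118,-0.0395,0,0,0,0,0.5],[0,0,-0.01,0,0,0,0.5],[0,0,-0.01,0,0,0,0.5],[0,0,0,0,0,0,0.5],[0,0,0,0,0,0,0.5]]]}}

```text
time: 9.35
tool_pos: [0.571, -0.0347, 0.109]
tool_rot: [-0.002, 0.533, 0.846, -0.001]
contact_force: [-0.2, 0.3, -2.9]
gripper_width: 0.673
grasp_force: 66.0
```

```bash
python3 - <<'E'
from h import *
f=cam('scene','s2.png');g=cam('top','t2.png');st=manip.state()
print(st['tool_pos'],st['contact_force'])
u=proj(f,[.573,-.036,.09]).astype(int);v=proj(g,[.573,-.036,.09]).astype(int);print(u,v)
c=lambda i,u:cv2.resize(i[u[1]-40:u[1]+40,u[0]-27:u[0]+27],(400,592),interpolation=cv2.INTER_CUBIC)
cv2.imwrite('pics/s2c.png',np.hstack([c(f['frame'],u),c(g['frame'],v)]))
E
```

```text
[ 0.57222694 -0.03499347  0.11088811] [-0.31412081 -0.15531413 -2.36772719]
[214 177] [276 178]
```

View pics/s2c.png

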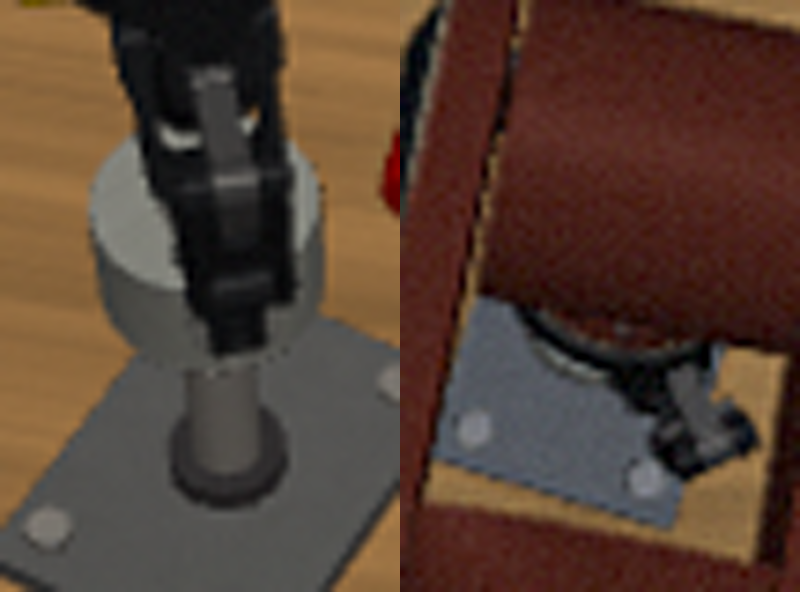

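In the scene crop the roller (edges 90 to 325, centre ≈207) sits on the extrapolated spindle line (≈205), just above the tip, so I lower it gently.

{"api": "play_rows", "payload": {"series": [[[0,0,-0.004,0,0,0,0.5],[0,0,-0.004,0,0,0,0.5],[0,0,-0.002,0,0,0,0.5],[0,0,-0.002,0,0,0,0.5],[0,0,0,0,0,0,0.5]]]}}

```text
time: 9.95
tool_pos: [0.5725, -0.0361, 0.0996]
tool_rot: [-0.0, 0.533, 0.846, -0.0]
contact_force: [-1.9, 0.3, 1.1]
gripper_width: 0.676
grasp_force: 66.4
```

{"api": "play_rows", "payload": {"series": [[[0,0,-0.001,0,0,0,0.5],[0,0,-0.001,0,0,0,0.5],[0,0,0,0,0,0,0.5]]]}}

```text
time: 10.25
tool_pos: [0.5728, -0.0363, 0.0992]
tool_rot: [0.0, 0.533, 0.846, -0.0]
contact_force: [-5.8, 1.2, 8.2]
gripper_width: 0.677
grasp_force: 67.2
```

{"api": "play_rows", "payload": {"series": [[[0,0,0.003,0,0,0,0.5],[-0.002,0.0004,0,0,0,0,0.5],[0,0,-0.0015,0,0,0,0.5],[0,0,-0.0015,0,0,0,0.5],[0,0,0,0,0,0,0.5]]]}}

```text
time: 10.75
tool_pos: [0.57, -0.0356, 0.0962]
tool_rot: [-0.001, 0.533, 0.846, -0.0]
contact_force: [0.2, -0.2, -2.5]
gripper_width: 0.677
grasp_force: 66.0
```

{"api": "play_rows", "payload": {"series": [[[0,0,-0.001,0,0,0,0.5],[0,0,-0.001,0,0,0,0.5],[0,0,0,0,0,0,0.5]]]}}

```text
time: 11.05
tool_pos: [0.5703, -0.0357, 0.0948]
tool_rot: [-0.0, 0.533, 0.846, -0.0]
contact_force: [-0.3, 0.0, -2.9]
gripper_width: 0.678
grasp_force: 66.0
```

{"api": "play_rows", "payload": {"series": [[[0,0,-0.005,0,0,0,0.5],[0,0,-0.005,0,0,0,0.5],[0,0,-0.005,0,0,0,0.5],[0,0,-0.005,0,0,0,0.5],[0,0,0,0,0,0,0.5]]]}}

```text
time: 11.55
tool_pos: [0.5697, -0.0355, 0.0737]
tool_rot: [-0.001, 0.533, 0.846, -0.0]
contact_force: [-0.6, 0.5, -2.6]
gripper_width: 0.678
grasp_force: 66.0
```

{"api": "play_rows", "payload": {"series": [[[0,0,-0.005,0,0,0,0.5],[0,0,-0.005,0,0,0,0.5],[0,0,-0.005,0,0,0,0.5],[0,0,-0.005,0,0,0,0.5],[0,0,0,0,0,0,0.5]]]}}

```text
time: 12.05
tool_pos: [0.5698, -0.0355, 0.0539]
tool_rot: [-0.001, 0.533, 0.846, -0.0]
contact_force: [0.0, -0.1, -2.6]
gripper_width: 0.68
grasp_force: 66.0
```

{"api": "play_rows", "payload": {"series": [[[0,0,-0.005,0,0,0,0.5],[0,0,-0.005,0,0,0,0.5],[0,0,-0.005,0,0,0,0.5],[0,0,-0.003,0,0,0,0.5],[0,0,0,0,0,0,0.5]]]}}

```text
time: 12.55
tool_pos: [0.57, -0.0356, 0.0363]
tool_rot: [-0.001, 0.533, 0.846, -0.0]
contact_force: [0.4, -0.5, -2.9]
gripper_width: 0.678
grasp_force: 66.0
```

{"api": "play_rows", "payload": {"series": [[[0,0,-0.002,0,0,0,0.5],[0,0,-0.001,0,0,0,0.5],[0,0,-0.001,0,0,0,0.5],[0,0,0,0,0,0,0.5]]]}}

```text
time: 12.95
tool_pos: [0.5705, -0.0357, 0.0331]
tool_rot: [0.0, 0.533, 0.846, 0.0]
contact_force: [0.3, 0.8, -3.5]
gripper_width: 0.679
grasp_force: 66.1
```

{"api": "play_rows", "payload": {"series": [[[0,0,-0.001,0,0,0,0.5],[0,0,-0.001,0,0,0,0.5],[0,0,0,0,0,0,0.5]]]}}

```text
time: 13.25
tool_pos: [0.5707, -0.0357, 0.0315]
tool_rot: [0.0, 0.533, 0.846, 0.0]
contact_force: [-0.4, 0.3, -0.0]
gripper_width: 0.675
grasp_force: 66.2
```

Roller is down on the boss. Before releasing, I probe the bore play in y to locate the spindle axis.

{"api": "play_rows", "payload": {"series": [[[0,0,0.001,0,0,0,0.5],[0,0.001,0,0,0,0,0.5],[0,0.001,0,0,0,0,0.5],[0,0.001,0,0,0,0,0.5],[0,0,0,0,0,0,0.5]]]}}

```text
time: 13.75
tool_pos: [0.5705, -0.035, 0.0321]
tool_rot: [0.001, 0.533, 0.846, -0.002]
contact_force: [-0.2, -8.7, -2.9]
gripper_width: 0.679
grasp_force: 65.9
```

{"api": "play_rows", "payload": {"series": [[[0,-0.002,0,0,0,0,0.5],[0,-0.002,0,0,0,0,0.5],[0,-0.002,0,0,0,0,0.5],[0,0,0,0,0,0,0.5]]]}}

```text
time: 14.15
tool_pos: [0.5701, -0.0375, 0.0318]
tool_rot: [-0.001, 0.533, 0.846, 0.001]
contact_force: [-1.4, 4.7, -1.9]
gripper_width: 0.677
grasp_force: 66.2
```

{"api": "play_rows", "payload": {"series": [[[0,0.003,0,0,0,0,0.5],[0.0015,0,0,0,0,0,0.5],[0.0015,0,0,0,0,0,0.5],[0,0,0,0,0,0,0.5]]]}}

```text
time: 14.55
tool_pos: [0.5708, -0.0357, 0.0315]
tool_rot: [-0.003, 0.533, 0.846, -0.002]
contact_force: [-9.5, 0.4, 4.2]
gripper_width: 0.681
grasp_force: 66.7
```

{"api": "play_rows", "payload": {"series": [[[-0.002,0,0,0,0,0,0.5],[-0.002,0,0,0,0,0,0.5],[-0.002,0,0,0,0,0,0.5],[0,0,0,0,0,0,0.5]]]}}

```text
time: 14.95
tool_pos: [0.5678, -0.0359, 0.0324]
tool_rot: [0.001, 0.533, 0.846, 0.0]
contact_force: [-0.1, 0.6, -3.3]
gripper_width: 0.672
grasp_force: 66.1
```

{"api": "play_rows", "payload": {"series": [[[0.0014,-0.0004,-0.001,0,0,0,0.5],[0,0,0,0,0,0,0.5],[0,0,0,0,0,0,1],[0,0,0,0,0,0,1],[0,0,0,0,0,0,1],[0,0,0.02,0,0,0,1],[0,0,0.04,0,0,0,1],[0,0,0.04,0,0,0,1],[0,0,0.02,0,0,-8.5,1]]]}}

```text
time: 15.85
tool_pos: [0.571, -0.0365, 0.1558]
tool_rot: [0.003, 0.596, 0.803, 0.001]
contact_force: [1.2, -0.1, 0.3]
gripper_width: 1.001
grasp_force: 0.0
```

{"api": "play_rows", "payload": {"series": [[[-0.005,-0.0175,0,0,0,-8.5,1],[-0.005,-0.0175,0,0,0,-8.5,1],[-0.005,-0.0175,0,0,0,-8.5,1],[-0.005,-0.0175,0,0,0,-8.5,1],[-0.005,-0.0175,0,0,0,-8.5,1],[-0.005,-0.0175,0,0,0,-8.5,1],[-0.005,-0.0175,0,0,0,-8.5,1],[-0.005,-0.0175,0,0,0,-8.5,1],[-0.005,-0.0175,0,0,0,-8.5,1],[-0.005,-0.0175,-0.02,0,0,-8.5,1]]]}}

```text
time: 16.85
tool_pos: [0.5209, -0.2131, 0.1345]
tool_rot: [0.002, 0.982, 0.188, 0.003]
contact_force: [0.1, -0.1, 0.1]
gripper_width: 0.995
grasp_force: 0.0
```

{"api": "play_rows", "payload": {"series": [[[0,0,-0.03,0,0,-2,1],[0,0,-0.02,0,0,0,1],[0,0,0,0,0,0,1]]]}}

```text
time: 17.15
tool_pos: [0.5165, -0.21, 0.0775]
tool_rot: [-0.002, 0.985, 0.174, -0.003]
contact_force: [-0.5, 0.3, 0.1]
gripper_width: 0.995
grasp_force: 0.0
```

```bash
python3 - <<'E'
from h import *
f=cam('scene','s3.png');st=manip.state()
print(st['tool_pos'],st['tool_rot'],proj(f,[.519,-.211,.03]))
cv2.imwrite('pics/s3c.png',cv2.resize(f['frame'][100:225,100:266],(798,600),interpolation=cv2.INTER_CUBIC))
E
```

```text
[ 0.51783366 -0.21060779  0.07972475] [-0.00103929  0.98475502  0.17393961 -0.00121871] [146.23507055 161.15313182]
```

View pics/s3c.png

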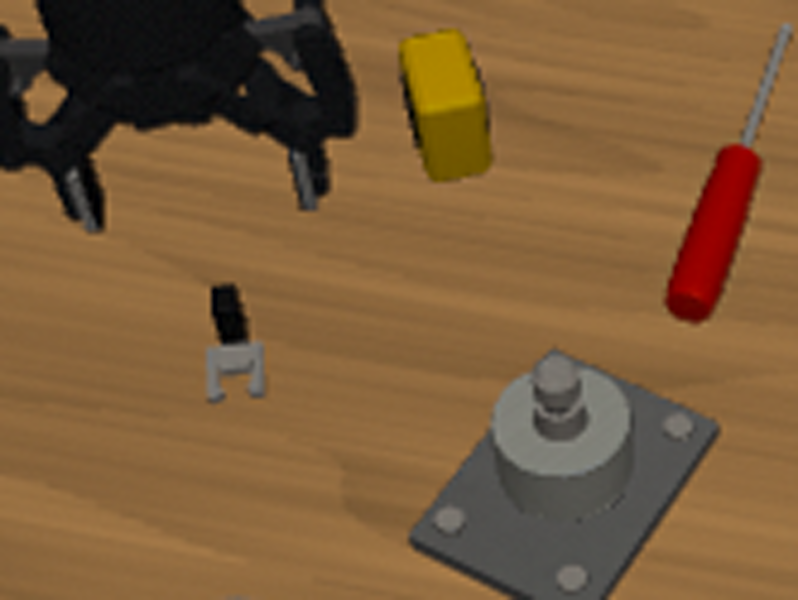

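Roller is seated on the boss. The clip's tab top at crop (224,291) = px (146.6,160.6) matches the prediction (146.2,161.2), so I grasp now.

{"api": "play_rows", "payload": {"series": [[[0,0,-0.03,0,0,0,1],[0,0,-0.03,0,0,0,1],[0,0,-0.0135,0,0,0,1],[0,0,0,0,0,0,0],[0,0,0,0,0,0,0],[0,0,0,0,0,0,0],[0,0,0,0,0,0,0],[0,0,0,0,0,0,0],[0,0,0,0,0,0,0],[0,0,0,0,0,0,0]]]}}

```text
time: 18.2
tool_pos: [0.5198, -0.2117, 0.0089]
tool_rot: [0.001, 0.985, 0.174, 0.001]
contact_force: [-1.1, -0.2, 5.6]
gripper_width: 0.127
grasp_force: 59.9
```

{"api": "play_rows", "payload": {"series": [[[0,0,0,0,0,0,0],[0,0,0,0,0,0,0],[0,0,0,0,0,0,0]]]}}

```text
time: 18.5
tool_pos: [0.5198, -0.2117, 0.0089]
tool_rot: [0.001, 0.985, 0.174, 0.001]
contact_force: [-1.1, -0.2, 5.3]
gripper_width: 0.128
grasp_force: 60.0
```

{"api": "play_rows", "payload": {"series": [[[0,0,0.03,0,0,0,0],[0,0,0.042,0,0,0,0],[-0.0029,0.038,0,0,0,0,0],[-0.0029,0.038,0,0,0,0,0],[-0.0029,0.038,0,0,0,0,0],[-0.0029,0.038,0,0,0,0,0],[0,0,0,0,0,0,0],[0,0,0,0,0,0,0],[0,0,0,0,0,0,0]]]}}

```text
time: 19.4
tool_pos: [0.5073, -0.0598, 0.0795]
tool_rot: [0.0, 0.985, 0.174, -0.0]
contact_force: [0.5, -0.5, -0.2]
gripper_width: 0.123
grasp_force: 59.2
```

```bash
python3 - <<'E'
from h import *
f=cam('scene','s4.png');st=manip.state()
p=st['tool_pos'];d=np.array([.94,.342]);n=np.array([-.342,.94]);r=np.array([.5692,-.0364])-p[:2]
print(p,st['tool_rot'],st['contact_force'],'along',r@d,'lateral',r@n,'dz',.0783-p[2])
cv2.imwrite('pics/s4c.png',cv2.resize(f['frame'][130:230,150:283],(798,600),interpolation=cv2.INTER_CUBIC))
E
```

```text
[ 0.50737135 -0.06001869  0.07955173] [ 1.02231972e-04  9.84845318e-01  1.73434961e-01 -6.56287425e-05] [-0.30991963 -0.30322786 -1.59860295] along 0.06619651935185698 lateral 0.0010561664695976094 dz -0.0012517252978137688
```

View pics/s4c.png

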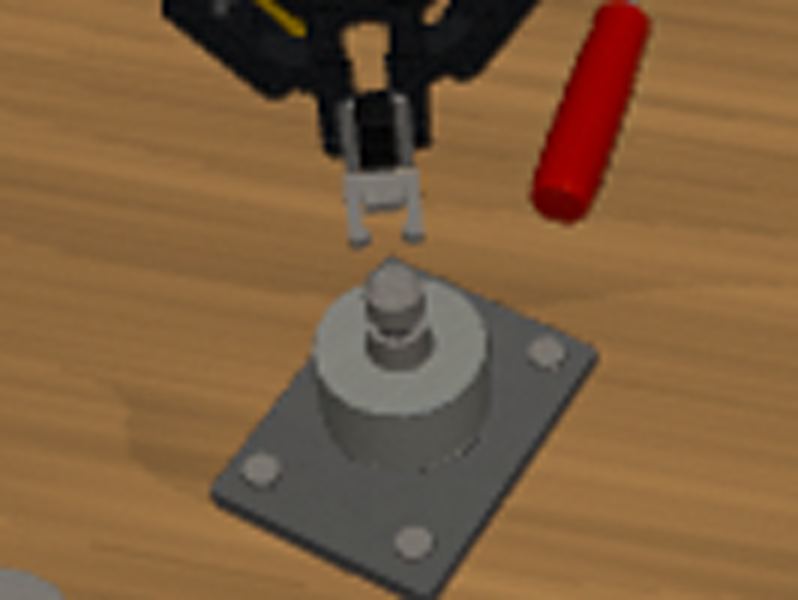

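The clip is held level with its mouth (crop (385,238)) facing the groove (crop (397,325)). I correct 1 mm sideways and 1.2 mm down, then advance.

{"api": "play_rows", "payload": {"series": [[[-0.0003,0.001,-0.0012,0,0,0,0],[0.0047,0.0017,0,0,0,0,0],[0.0047,0.0017,0,0,0,0,0],[0.0047,0.0017,0,0,0,0,0],[0.0028,0.001,0,0,0,0,0],[0,0,0,0,0,0,0],[0,0,0,0,0,0,0]]]}}

```text
time: 20.15
tool_pos: [0.5239, -0.0519, 0.0783]
tool_rot: [-0.0, 0.985, 0.174, -0.0]
contact_force: [-0.5, -0.2, -1.5]
gripper_width: 0.125
grasp_force: 59.2
```

{"api": "play_rows", "payload": {"series": [[[0.0014,0.0005,0,0,0,0,0],[0.0014,0.0005,0,0,0,0,0],[0,0,0,0,0,0,0]]]}}

```text
time: 20.45
tool_pos: [0.5268, -0.051, 0.0785]
tool_rot: [0.0, 0.985, 0.174, 0.0]
contact_force: [0.2, -0.8, -1.1]
gripper_width: 0.125
grasp_force: 59.2
```

{"api": "play_rows", "payload": {"series": [[[0.0014,0.0005,0,0,0,0,0],[0.0009,0.0003,0,0,0,0,0],[0,0,0,0,0,0,0]]]}}

```text
time: 20.75
tool_pos: [0.5291, -0.0502, 0.0784]
tool_rot: [-0.0, 0.985, 0.174, 0.0]
contact_force: [-0.2, 0.5, -0.2]
gripper_width: 0.126
grasp_force: 59.2
```

{"api": "play_rows", "payload": {"series": [[[0.0009,0.0003,0,0,0,0,0],[0.0009,0.0003,0,0,0,0,0],[0,0,0,0,0,0,0]]]}}

```text
time: 21.05
tool_pos: [0.5309, -0.0496, 0.0784]
tool_rot: [-0.0, 0.985, 0.174, 0.0]
contact_force: [-0.4, 0.7, -0.4]
gripper_width: 0.125
grasp_force: 59.2
```

{"api": "play_rows", "payload": {"series": [[[0.0009,0.0003,0,0,0,0,0],[0,0,0,0,0,0,0]]]}}

```text
time: 21.25
tool_pos: [0.5318, -0.0493, 0.0784]
tool_rot: [0.0, 0.985, 0.174, 0.0]
contact_force: [-0.1, -0.1, -0.1]
gripper_width: 0.125
grasp_force: 59.2
```

{"api": "play_rows", "payload": {"series": [[[0.0009,0.0003,0,0,0,0,0],[0,0,0,0,0,0,0]]]}}

```text
time: 21.45
tool_pos: [0.5326, -0.049, 0.0784]
tool_rot: [0.0, 0.985, 0.174, -0.0]
contact_force: [-0.7, -0.4, -0.9]
gripper_width: 0.129
grasp_force: 59.2
```

{"api": "play_rows", "payload": {"series": [[[0.0009,0.0003,0,0,0,0,0],[0,0,0,0,0,0,0]]]}}

```text
time: 21.65
tool_pos: [0.5331, -0.049, 0.0782]
tool_rot: [0.0, 0.985, 0.174, -0.001]
contact_force: [-1.9, -1.9, -0.3]
gripper_width: 0.12
grasp_force: 59.3
```

{"api": "play_rows", "payload": {"series": [[[0.0009,0.0003,0,0,0,0,0],[0,0,0,0,0,0,0]]]}}

```text
time: 21.85
tool_pos: [0.5338, -0.0489, 0.078]
tool_rot: [0.0, 0.985, 0.174, -0.001]
contact_force: [-3.7, -3.8, -1.5]
gripper_width: 0.121
grasp_force: 59.2
```

{"api": "play_rows", "payload": {"series": [[[0.0009,0.0003,0,0,0,0,0],[0,0,0,0,0,0,0]]]}}

```text
time: 22.05
tool_pos: [0.5344, -0.0487, 0.0779]
tool_rot: [0.0, 0.985, 0.174, -0.001]
contact_force: [-3.2, -5.2, -1.0]
gripper_width: 0.125
grasp_force: 59.2
```

{"api": "play_rows", "payload": {"series": [[[0.0009,0.0003,0,0,0,0,0],[0,0,0,0,0,0,0]]]}}

```text
time: 22.25
tool_pos: [0.5352, -0.0484, 0.0776]
tool_rot: [0.0, 0.985, 0.174, -0.001]
contact_force: [-3.7, -4.8, -2.4]
gripper_width: 0.122
grasp_force: 59.0
```

{"api": "play_rows", "payload": {"series": [[[0.0003,-0.0007,0.0004,0,0,0,0],[0.0009,0.0003,0,0,0,0,0],[0,0,0,0,0,0,0]]]}}

```text
time: 22.55
tool_pos: [0.5356, -0.0486, 0.0779]
tool_rot: [-0.0, 0.985, 0.174, -0.002]
contact_force: [-6.9, -4.5, -0.8]
gripper_width: 0.124
grasp_force: 59.3
```

{"api": "play_rows", "payload": {"series": [[[0.0009,0.0003,0,0,0,0,0],[0,0,0,0,0,0,0]]]}}

```text
time: 22.75
tool_pos: [0.536, -0.0484, 0.0777]
tool_rot: [-0.0, 0.985, 0.174, -0.003]
contact_force: [-7.7, -5.3, -0.9]
gripper_width: 0.123
grasp_force: 59.2
```

{"api": "play_rows", "payload": {"series": [[[0.0009,0.0003,0,0,0,0,0],[0,0,0,0,0,0,0]]]}}

```text
time: 22.95
tool_pos: [0.5364, -0.0483, 0.0775]
tool_rot: [-0.0, 0.985, 0.174, -0.004]
contact_force: [-9.9, -5.7, -0.4]
gripper_width: 0.125
grasp_force: 59.4
```

{"api": "play_rows", "payload": {"series": [[[0.001,-0.0002,0.0003,0,0,0,0],[0,0,0,0,0,0,0]]]}}

```text
time: 23.15
tool_pos: [0.5368, -0.0483, 0.0776]
tool_rot: [-0.0, 0.985, 0.174, -0.005]
contact_force: [-10.6, -5.0, 1.0]
gripper_width: 0.119
grasp_force: 59.4
```

{"api": "play_rows", "payload": {"series": [[[0.0009,0.0003,0,0,0,0,0],[0,0,0,0,0,0,0]]]}}

```text
time: 23.35
tool_pos: [0.5385, -0.0477, 0.0777]
tool_rot: [-0.0, 0.985, 0.174, -0.003]
contact_force: [-8.7, -2.8, -0.2]
gripper_width: 0.122
grasp_force: 59.2
```

{"api": "play_rows", "payload": {"series": [[[0.0007,0.0002,0,0,0,0,0],[0,0,0,0,0,0,0]]]}}

```text
time: 23.55
tool_pos: [0.5401, -0.0473, 0.078]
tool_rot: [-0.001, 0.985, 0.174, -0.002]
contact_force: [-4.6, -2.1, -2.2]
gripper_width: 0.125
grasp_force: 59.1
```

{"api": "play_rows", "payload": {"series": [[[0.0007,0.0002,0,0,0,0,0],[0,0,0,0,0,0,0]]]}}

```text
time: 23.75
tool_pos: [0.5425, -0.0466, 0.0788]
tool_rot: [-0.001, 0.985, 0.174, 0.0]
contact_force: [-1.0, -0.2, -1.6]
gripper_width: 0.122
grasp_force: 59.1
```

Snapped past the lips (the force dropped to about 1 N). I keep pressing gently until the web meets the core.

{"api": "play_rows", "payload": {"series": [[[0.0009,0.0003,-0.0003,0,0,0,0],[0,0,0,0,0,0,0]]]}}

```text
time: 23.95
tool_pos: [0.5439, -0.0463, 0.0791]
tool_rot: [-0.0, 0.985, 0.174, 0.001]
contact_force: [-0.7, 1.5, -1.1]
gripper_width: 0.126
grasp_force: 59.2
```

{"api": "play_rows", "payload": {"series": [[[0.0007,0.0002,0,0,0,0,0],[0,0,0,0,0,0,0]]]}}

```text
time: 24.15
tool_pos: [0.544, -0.0463, 0.0791]
tool_rot: [-0.0, 0.985, 0.174, -0.0]
contact_force: [-3.4, 1.0, 1.6]
gripper_width: 0.122
grasp_force: 59.5
```

{"api": "play_rows", "payload": {"series": [[[0.0007,0.0002,0,0,0,0,0],[0,0,0,0,0,0,0]]]}}

```text
time: 24.35
tool_pos: [0.5442, -0.0463, 0.079]
tool_rot: [-0.0, 0.985, 0.174, -0.001]
contact_force: [-6.5, 1.0, 4.8]
gripper_width: 0.122
grasp_force: 59.8
```

{"api": "play_rows", "payload": {"series": [[[-0.0012,-0.0006,0,0,0,0,0],[0,0,0,0,0,0,0.4],[0,0,0,0,0,0,0.8],[0,0,0,0,0,0,1],[0,0,0.02,0,0,0,1],[0,0,0.04,0,0,0,1],[0,0,0.04,0,0,0,1],[-0.04,0,0.02,0,0,0,1],[-0.04,0,0,0,0,0,1],[-0.04,0,0,0,0,0,1]]]}}

```text
time: 25.35
tool_pos: [0.4233, -0.0473, 0.2003]
tool_rot: [0.001, 0.985, 0.174, 0.001]
contact_force: [-0.7, -0.5, 0.6]
gripper_width: 1.002
grasp_force: 0.0
```

```bash
python3 - <<'E'
from h import *
f=cam('scene','s5.png');g=cam('top','t5.png');st=manip.state();print(st['tool_pos'],st['contact_force'])
u=proj(f,[.569,-.036,.06]).astype(int);v=proj(g,[.569,-.036,.06]).astype(int)
c=lambda i,u:cv2.resize(i[u[1]-36:u[1]+36,u[0]-24:u[0]+24],(400,600),interpolation=cv2.INTER_CUBIC)
cv2.imwrite('pics/s5c.png',np.hstack([c(f['frame'],u),c(g['frame'],v)]))
E
```

```text
[ 0.42041064 -0.04671032  0.19813832] [ 0.14176342 -0.3443039   0.55467616]
```

View pics/s5c.png

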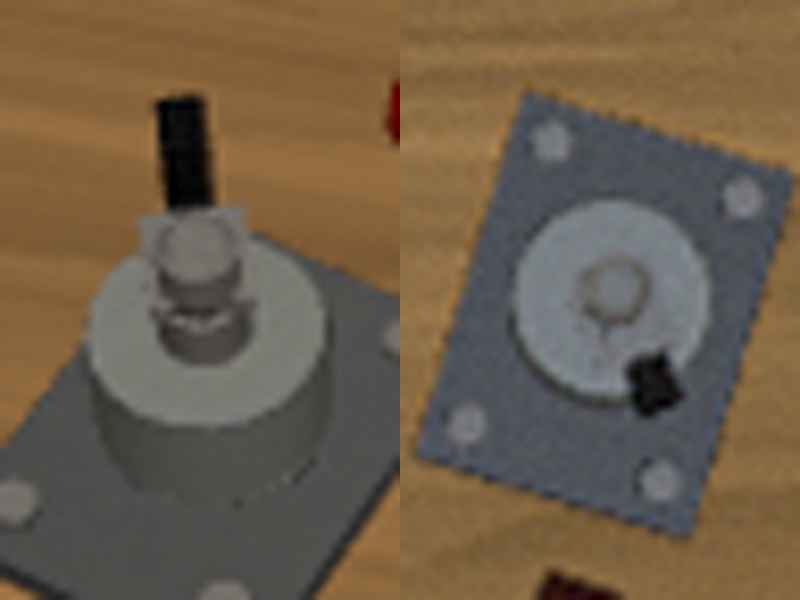

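Roller is seated. The clip is level in the groove, with its lips past the core (scene crop y≈315) and the tab about 30 mm behind the axis. Nothing touches them, so I hand in.

```bash
python3 -c "
from plant import manip
print(manip.job_done())"
```

```text
the job is handed in; nothing more can be done
None
```

I seated the roller on the boss, snapped the clip home in the groove above it, and handed the job in at about 25.5 s of the 72 s allowed; the hand-in call returned no verdict.

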